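# Load the cinnamon mill and hold its lid at the pulse mark

### The job

Load the cordless cinnamon mill for a short burst: push the cinnamon stick from the wooden stand down into the mill's feed tube until it stands on the bottom, and let go of it. Then put the lid on, its two lugs through the collar's slots at the white dots, and with the lid fully down twist it clockwise half-way, to the amber dots (pulse), never on over the lock click towards the red dots. The lid springs back if let go, so finish while still gripping it there, and leave the brush, the jars and the sugar shaker alone.

Things in the scene. Friction and masses are not known exactly. Their poses are not given: they have to be found in the camera images.
- mill: Round steel mill, 96 mm across, 100 mm high, fixed. Origin: centre of its underside, z up; yaw varies. A feed tube stands in its middle, round it a black bayonet collar, its top 100 mm up, opening 54 mm across. Two slots for the lid's lugs lie along the mill's +x and -x axes (about 17 mm wide, chamfered, reaching 35 mm from the centre). Flange round the opening 6 mm thick, 16 mm of free space under it.
- feed_mouth (a point): Centre of the feed tube's mouth, level with the collar's top, 100 mm above the worktop. The mouth is flared to 23 mm; 12 mm below it the bore is 13 mm wide. The bore's bottom lies 62 mm below this point, so that 38 mm of the 100 mm stick stand out when it is fully down.
- pulse_dot (a point): Amber dot on the collar's rim, 40 mm from the mill's axis, 32 degrees clockwise (seen from above) from the mill's +x axis; another lies opposite. White dots mark the slots at +x and -x; red dots 64 degrees clockwise from the slots mark the lock. The lid's white ridges point at the dots.
- mill_lid: Dark round lid, 68 mm across, 91 mm high, about 0.14 kg, loose, upright on the worktop. Origin: centre of its underside, z up. Hollow spigot 50 mm across and 16 mm high; two lugs along its +x and -x axes (12 mm wide, 1.5 to 7.5 mm above the underside, reaching 32 mm from the centre). White ridges on its sides at +x and -x. Half a turn makes no difference. Fully down, its origin is 84 mm above the mill's.
- lid_grip (a point): Middle of the lid's grip bar, on the lid's axis 78 mm above its underside. The bar runs along the lid's x axis: 50 mm long, 14 mm thick, from 63 mm to 91 mm above the lid's underside, free all round. Below it the top of the dome is flat.
- mill_switch (a joint): Sprung ring in the collar, turned by the lid's lugs; clockwise turn in rad. 0 at rest; moves once the lid is 0.09 rad clockwise of the slots; 0.47 at the amber dots (lid turned 0.56 rad), 1.05 locked at the red dots. Spring 0.06 N m at rest, 0.12 N m at amber, always turning back. From about 0.58 two spring balls also resist (some 0.15 N m); beyond 0.8 they snap over: the lock click.
- cinnamon_stick: Brown stick, 10 mm across, 100 mm long, 15 g, loose, standing upright in an end hole of the stand with its lower end 10 mm above the worktop and 65 mm showing. Origin: centre of its lower end; z along the stick, up.
- stick_stand: Beech block 46 x 130 x 45 mm, fixed, with three round holes 13 mm wide and 35 mm deep in a row along its y axis, at -40, 0 and +40 mm. Origin: centre of its underside. One end hole holds the stick, the other the brush, the middle one is empty; which end is which varies.
- mill_brush: Cleaning brush, black handle 10 mm across with a pale bristle head 15 mm across, 96 mm long, upright in the other end hole of the stand. Origin: centre of its lower end.
- spice_jar: Spice jar with red cap, 45 mm across, 106 mm high, bystander. Origin: centre of its underside.
- honey_jar: Honey jar with white cap, 62 mm across, 99 mm high, bystander. Origin: centre of its underside.
- sugar_shaker: Glass sugar shaker with grey top, 44 mm across, 90 mm high, bystander. Origin: centre of its underside.

How it is judged:
By the outcome, as a careful person would: the job done as asked, in the order asked, and still so for the second after the job is handed in, while the arm keeps its last pose, push and grip.
It also fails if it takes over 61 s, if anything falls off the work surface, if the arm or the gripper's body presses on something with over 40 N, if the wrist force passes 120 N, or if a joint passes its speed limit or range.

### The arm

A 6-joint arm with a two-finger parallel gripper is mounted at the origin on a cart in front of the work surface, level with it; the furniture and walls round the work are solid. World frame = base frame: x ahead of the robot, y to its left, z up, the work surface at z = 0. Lengths are in mm, angles in rad, forces in N, time in s.
With the tool pointing down it reaches from about 300 to 775 mm from the base axis. Payload 14.6 kg.
Tool frame: the origin (TCP) lies at the very end of the fingers, on their centre line; the grasp point (between the pads) lies 19 mm behind it; z points along the fingers, y is the line along which they close (so a half turn about z gives the same grasp; the last joint's range is limited). The gripper opens to 94 mm and grips with 3 to 60 N. Pads are 16 mm wide; open, the fingers measure 119 mm over their backs; the gripper's body (75 mm by 177 mm) begins 78 mm behind the grasp point.
Start: joints at [-1.198, 0.3, 1.521, -0, 1.321, -0.067], TCP at [234.159, -497.653, 205.446] pointing down, gripper open.
Joint ranges: [-3.03, 3.03], [-0.79, 2.21], [0.23, 2.52], [-1.04, 4.18], [0, 3.07], [-2.55, 2.55]. Speed limits (rad/s): [2.22, 2.22, 2.57, 3.14, 3.14, 3.14].

### API

Orientations are given as [roll, pitch, yaw] about the fixed x, y, z axes, in that order (R = Rz(yaw) Ry(pitch) Rx(roll)).
In Python, from cell import manip, eyes, ticket gives the robot as it stands. The module is installed in compiled form; this text tells all that it offers.
- The arm moves only by the tool arm_command, never from a script. Its argument "plan" is a list of rows, each a list of 5 numbers: the opening, from -1 (shut) to 1 (fully open), then the shift along the tool's x, y, z in m, then the turn about the tool's z in rad. In form: [[jaw, dx, dy, dz, roll], ...]. A call has 1 to 20 rows; each row shifts and turns the commanded pose from where the row before left it, along the tool's axes as they then stand; what a row does not reach is not made up. A row lasts 1/8 s, in which the tool goes at most 62.5 mm and 10.7 degrees, less where a joint would pass 70% of its speed; a pose out of reach is approached as far as the arm can. A call is refused whole if a number of a shift passes 0.0625 or a number of a turn 0.188, either way. A call with a gripper value outside its range is refused whole. The fingers move at their own pace and stop on an object; "newtons" is the grip in N (left out, the last holds). Time passes only in rows, so rows that do not move let the fingers close. It gives the time, the measured TCP pose, the force, the opening and the grip force at its end, in the units of the state.
- manip.read_state(): the state, without advancing time (a new reading comes with each control period).
- eyes.camera(name): name is "scene" or "top"; returns a dict with "img" (400x640x3 uint8, blue, green, red), "z_map" (400x640 float32, mm along the optical axis (not along the pixel's ray), 0 where there is no reading), "fx", "fy", "cx", "cy" (pixels), "dist" ([k1, k2, p1, p2, k3] as OpenCV has them; the pictures are not rectified), "eye" and "orientation" of the camera in the world. Camera axes: x right, y down, z forward; pixel columns grow to the right and rows downward; lengths in mm; the calibration is good to about 2 mm. A picture is of the moment at which its call begins.
- ticket.sign_off(): hands the job in; it is judged then, once.
The state is a dict: "clock": time; "joints": joint angles; "qd": joint speeds; "effort": joint torques, N m; "eef_pos": TCP position; "eef_rot": TCP orientation; "wrist_force": force on the tool from outside, world axes, zero at the start; "moment": the same for the moment, N m; "finger_gap": finger opening in mm; "finger_force": force on a finger pad.
Only numpy, scipy, OpenCV 4.12 (cv2) and the standard library are available. Lean on these libraries where they do the work, as an engineer would, in place of code of your own. Each camera call takes 0.05 s, during which the arm holds its last target. There are 200 camera calls.

## Working session

There is one attempt and no reset: what is moved stays moved. The work goes in short steps, Python scripts to look and compute and a tool call to move; the robot and the scene stay as the last step left them, time stands still between calls to the robot, and variables do not carry over. Pictures are saved under pics/ and viewed, at most 10 in all, crops included, and the job is handed in when it is done.

Besides the shell and the picture viewer there is one more tool, called after ">>>" as name(argument=value, ...), one argument or row to a line, values as JSON. arm_command: Moves the arm, as the interface text tells. Its arguments: {"type":"object","properties":{"plan":{"type":"array"},"newtons":{"type":"number"}},"required":["plan"]}

```bash
mkdir -p pics; cat > h.py <<'E'
import numpy as np, cv2
from scipy.spatial.transform import Rotation as R
from cell import manip, eyes, ticket
def cam(n):
    c=eyes.camera(n); o=np.array(c['orientation'],float)
    c['R']=o if o.shape==(3,3) else R.from_euler('xyz',o).as_matrix()
    c['K']=np.array([[c['fx'],0,c['cx']],[0,c['fy'],c['cy']],[0,0,1.]]); c['d']=np.array(c['dist'],float); c['e']=np.array(c['eye'],float)
    return c
def rays(c,uv):
    p=cv2.undistortPoints(np.float64(uv).reshape(-1,1,2),c['K'],c['d']).reshape(-1,2)
    return np.c_[p,np.ones(len(p))]@c['R'].T
def plane(c,uv,z):
    r=rays(c,uv); return c['e']+r*((z-c['e'][2])/r[:,2])[:,None]
def proj(c,P):
    q=(np.atleast_2d(P)-c['e'])@c['R']
    return cv2.projectPoints(q,np.zeros(3),np.zeros(3),c['K'],c['d'])[0].reshape(-1,2)
def cloud(c):
    v,u=np.mgrid[0:400,0:640]; r=rays(c,np.stack([u.ravel(),v.ravel()],1))
    return (c['e']+r*c['z_map'].reshape(-1,1)).reshape(400,640,3)
E
python3 - <<'E'
from h import *
print(manip.read_state())
for n in('top','scene'):
    c=cam(n); print(n,c['e'],c['orientation'],c['fx'],c['cx'],c['cy'],c['d']); cv2.imwrite(f'pics/{n}0.png',c['img'])
E
```

```text
{'clock': 0.0, 'joints': array([-1.19759662e+00,  3.00494759e-01,  1.52161080e+00,  1.10350967e-05,
        1.32067314e+00, -6.66216482e-02]), 'qd': array([-0.00047935, -0.00082714, -0.0013547 , -0.00182918, -0.00102234,
       -0.00082616]), 'effort': array([ 1.05241812e-03, -5.31809485e+01, -3.52738595e+01,  7.08939414e-02,
        2.44259764e-02, -1.41385367e-04]), 'eef_pos': array([ 234.06884951, -497.40966371,  204.86077539]), 'eef_rot': array([-3.14040995e+00, -8.96224825e-05,  4.39818564e-01]), 'wrist_force': array([ 0.33709274, -0.63171305, -0.01647396]), 'moment': array([ 0.0407988 , -0.06469655, -0.00573858]), 'finger_force': 0.0, 'finger_gap': 93.7528840277244}
top [ 425.97436888 -158.40960629 1035.57289846] [-3.00276162  0.02351482 -1.58159584] 397.6558870759746 317.73387018426297 194.79578715334364 [-0.08368167  0.          0.          0.          0.        ]
scene [166.05540766 459.89101935 553.57554955] [-2.1629624  -0.0044511  -2.55283721] 384.1545527747086 322.5450314380138 199.73285800779757 [0.0194734 0.        0.        0.        0.       ]
```

View pics/top0.png

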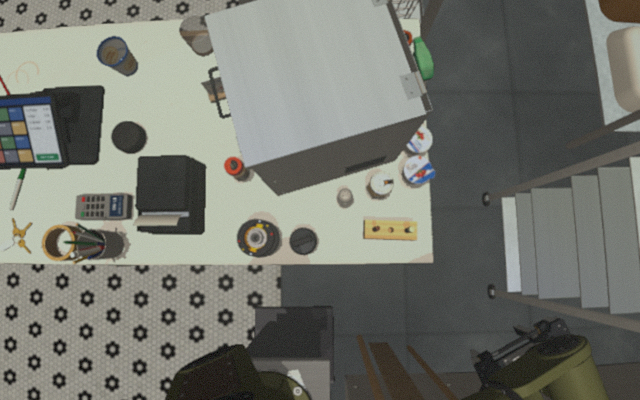

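View pics/scene0.png

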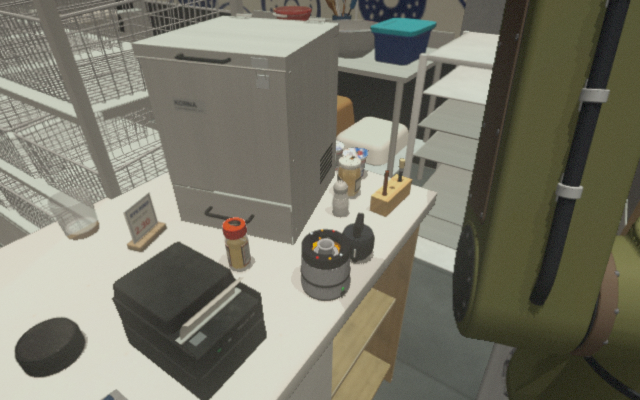

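The top view shows the mill at about (258,237), the lid at (303,240) and the stand at (390,229). The spice jar is at (235,167), the sugar shaker at (345,197) and the honey jar at (380,184). In the scene view the mill is at (326,262), the lid at (358,238) and the stand at (391,195). I'll enlarge both around these.

```bash
python3 - <<'E'
from h import *
t=cam('top');s=cam('scene')
a=cv2.resize(t['img'][195:265,230:430],None,fx=4,fy=4,interpolation=cv2.INTER_CUBIC)
b=cv2.resize(s['img'][150:300,290:420],None,fx=4,fy=4,interpolation=cv2.INTER_CUBIC)
cv2.imwrite('pics/a.png',a);cv2.imwrite('pics/b.png',b)
for n,uv,z in(('mill',(258,237),100),('lid',(303,240),91),('stand',(390,229),45),('h1',(377,229),110),('h2',(402,229),110),('spice',(235,167),106),('shaker',(345,197),90),('honey',(380,184),99),('boxcorner',(280,192),0),('edge',(200,264),0),('edge',(432,264),0)):
    print(n,plane(t,[uv],z)[0].round(1))
E
```

```text
mill [458.5   4.  100. ]
lid [ 450.7 -101.6   91. ]
stand [ 476.4 -315.2   45. ]
h1 [ 473.5 -274.7  110. ]
h2 [ 472.6 -332.8  110. ]
spice [626.5  60.4 106. ]
shaker [ 552.1 -202.9   90. ]
honey [ 581.  -286.5   99. ]
boxcorner [579.8 -36.    0. ]
edge [392.8 173.9   0. ]
edge [ 386.9 -427.9    0. ]
```

View pics/a.png

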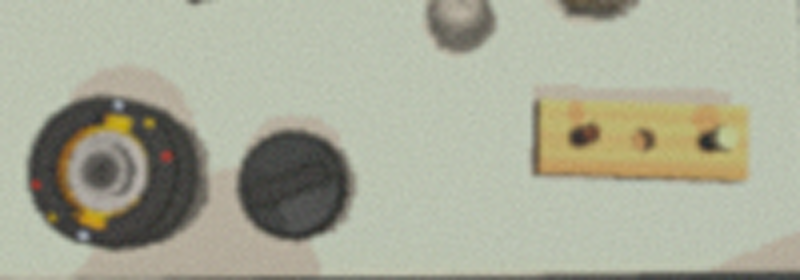

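View pics/b.png

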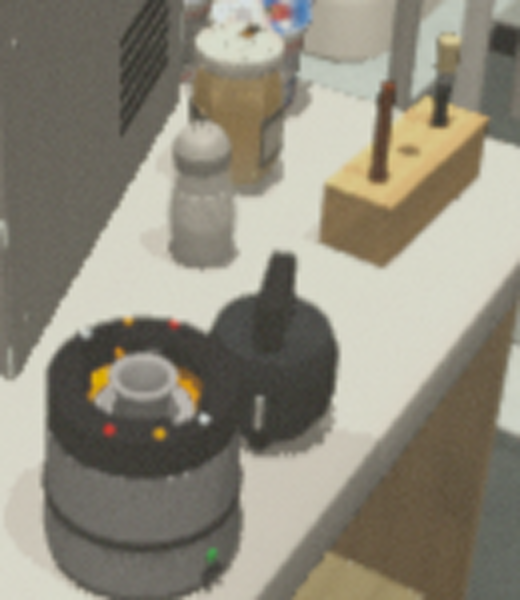

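Stick end: the stick is in the stand hole nearest the mill, and the brush is at the far end (pale head at crop (725,138)). The white dots are at top-crop (118,104) and (83,236), and the amber dots at (150,124) and (53,217). The lid bar runs from lower left to upper right. Next I'll measure these precisely.

```bash
cat >> h.py <<'E'
def f(p,x0,y0): return [(x0+(a+.5)/4-.5,y0+(b+.5)/4-.5) for a,b in p]
def cents(m,box,off=(0,0)):
    x0,y0,x1,y1=box; k=np.zeros_like(m,np.uint8); k[y0:y1,x0:x1]=m[y0:y1,x0:x1]
    n,l,st,ce=cv2.connectedComponentsWithStats(k); return [(ce[i].round(1).tolist(),int(st[i,4])) for i in range(1,n)]
E
python3 - <<'E'
from h import *
t=cam('top');s=cam('scene')
w,am,rd=[(118,104),(83,236)],[(150,124),(53,217)],[(167,157),(37,185)]
for n,p in(('w',w),('a',am),('r',rd)):
    P=plane(t,f(p,230,195),100); print('top',n,P.mean(0).round(1),np.degrees(np.arctan2(*(P[0]-P[1])[[1,0]])).round(1),np.linalg.norm(P[0]-P[1])/2)
w,am,rd=[(85,332),(205,420)],[(128,322),(160,434)],[(174,324),(109,430)]
for n,p in(('w',w),('a',am),('r',rd)):
    P=plane(s,f(p,290,150),100); print('scene',n,P.mean(0).round(1),np.degrees(np.arctan2(*(P[0]-P[1])[[1,0]])).round(1),np.linalg.norm(P[0]-P[1])/2)
for n,c in(('top',t),('scene',s)):
    P=cloud(c).reshape(-1,3); 
    b=P[(abs(P[:,0]-450)<45)&(abs(P[:,1]+101)<45)&(P[:,2]>72)&(P[:,2]<100)]
    if len(b)>5:
        m=b.mean(0); u,sv,vt=np.linalg.svd(b[:,:2]-m[:2],full_matrices=False); print(n,'bar',len(b),m.round(1),sv.round(1),np.degrees(np.arctan2(vt[0,1],vt[0,0])).round(1))
    b=P[(abs(P[:,0]-475)<40)&(abs(P[:,1]+275)<22)&(P[:,2]>60)&(P[:,2]<120)]
    print(n,'stick',len(b),b.round(0)[:12].tolist())
    im=c['img'].astype(int); h=cv2.cvtColor(c['img'],cv2.COLOR_BGR2HSV)
    b=P[(abs(P[:,0]-475)<60)&(abs(P[:,1]+312)<85)&(abs(P[:,2]-45)<6)]
    if len(b)>9: print('stand top',cv2.minAreaRect(np.float32(b[:,:2])))
# triangulated stick top: top crop (578,140)?, lid rect by dark mask
g=cv2.cvtColor(t['img'],cv2.COLOR_BGR2GRAY)
print(cents(g<90,(285,222,322,260)))
st=t['img'][222:236,368:410]; print('\n'.join(' '.join('%3d'%v for v in r) for r in g[222:236,368:384]))
# lid ridge scene
print('ridge',plane(s,f([(258,412)],290,150),30))
E
```

```text
top w [458.5  11.7 100. ] -14.6 39.982284162398216
top a [458.1  11.1 100. ] -46.6 39.37224650436851
top r [457.7  10.9 100. ] -78.4 39.34862000954296
scene w [456.3  12.5 100. ] -14.7 40.57171880155825
scene a [455.8  13.  100. ] -46.0 39.28736249043071
scene r [456.2  12.6 100. ] -78.3 39.66324443804856
top bar 133 [450.2 -97.9  90.3] [161.4  49.6] -70.0
top stick 27 [[483.0, -278.0, 108.0], [482.0, -273.0, 87.0], [480.0, -273.0, 110.0], [480.0, -275.0, 110.0], [481.0, -278.0, 108.0], [480.0, -280.0, 110.0], [480.0, -272.0, 74.0], [479.0, -272.0, 99.0], [478.0, -273.0, 109.0], [478.0, -275.0, 110.0], [478.0, -277.0, 109.0], [478.0, -279.0, 111.0]]
stand top ((475.586181640625, -316.8978271484375), (131.9931640625, 46.180625915527344), 87.01805877685547)
scene bar 170 [444.1 -88.9  86.8] [197.   57.4] 107.7
scene stick 86 [[480.0, -277.0, 109.0], [476.0, -274.0, 112.0], [475.0, -277.0, 111.0], [472.0, -277.0, 111.0], [478.0, -273.0, 109.0], [474.0, -271.0, 110.0], [472.0, -272.0, 111.0], [470.0, -274.0, 111.0], [477.0, -273.0, 106.0], [474.0, -270.0, 109.0], [472.0, -272.0, 108.0], 
[... 400 characters left out ...]
175 172 175
173 173 172 175 169 150 129 124 121 103 107 136 165 176 174 176
171 175 175 168 144 109  86  80  92  92  87 113 155 172 177 175
169 168 172 161 112  73  55  66  80  86  82 103 156 174 171 168
165 169 169 151 105  63  55  56  64  83  86 116 155 174 164 168
169 168 172 159 119  73  56  58  77  96 125 148 164 170 168 165
166 171 171 168 146 115 100 103 126 142 158 170 170 168 169 168
169 167 173 174 169 161 149 152 160 170 171 174 169 173 169 173
172 170 173 170 174 173 169 173 173 172 176 176 171 173 172 171
168 165 169 168 172 168 171 171 172 170 170 170 174 173 174 173
162 162 164 162 164 162 167 163 165 168 167 165 165 164 167 166
ridge [[436.65730982 -64.83216026  30.        ]]
```

>>> arm_command(
  plan=[
    [-0.15,0,0,0,0.147],
    [-0.15,0,0,0,0.147],
    [-0.15,0,0,0,0.146],
    [-0.15,0.027,-0.0247,0.005,0],
    [-0.15,0.027,-0.0247,0.005,0],
    [-0.15,0.027,-0.0247,0.005,0],
    [-0.15,0.027,-0.0247,0.005,0],
    [-0.15,0.027,-0.0247,0.005,0],
    [-0.15,0.027,-0.0247,0.005,0],
    [-0.15,0.027,-0.0247,0.005,0],
    [-0.15,0.027,-0.0247,0.005,0],
    [-0.15,0.027,-0.0247,0.005,0],
    [-0.15,0,0,0,0],
  ],
)

```text
clock: 1.92
eef_pos: [478.2, -273.9, 159.9]
eef_rot: [-3.141, 0.001, 0.002]
wrist_force: [0.3, 0.1, 0.4]
finger_gap: 39.9
finger_force: 0.0
```

```bash
python3 - <<'E'
from h import *
for n in('top','scene'):
    c=cam(n);P=cloud(c).reshape(-1,3)
    b=P[(P[:,0]>500)&(P[:,0]<800)&(P[:,1]>-150)&(P[:,1]<150)&(P[:,2]>120)&(P[:,2]<400)]
    for lo in range(-150,150,30):
        q=b[(b[:,1]>lo)&(b[:,1]<lo+30)]
        if len(q)>20: print(n,lo,np.percentile(q[:,0],2).round())
    b=P[(abs(P[:,0]-450)<45)&(abs(P[:,1]+101)<45)&(P[:,2]>85)&(P[:,2]<97)]
    print('bar',len(b),cv2.minAreaRect(np.float32(b[:,:2])),b.mean(0))
E
```

```text
top -150 591.0
top -120 582.0
top -90 574.0
top -60 566.0
top -30 563.0
top 0 651.0
top 30 685.0
bar 123 ((450.0202941894531, -97.28185272216797), (14.506025314331055, 48.859256744384766), 19.934595108032227) [450.18174773 -97.28383457  91.06075786]
scene -150 589.0
scene -120 580.0
scene -90 572.0
scene -60 563.0
scene -30 566.0
scene 0 659.0
scene 30 694.0
bar 120 ((447.8000793457031, -95.74514770507812), (15.086323738098145, 50.07645034790039), 20.612037658691406) [445.64435329 -92.49713419  90.13140553]
```

>>> arm_command(
  plan=[
    [-0.15,-0.001,0.0016,0,0],
    [-0.15,0,0,0.021,0],
    [-0.15,0,0,0.021,0],
    [-0.15,0,0,0.021,0],
    [-0.15,0,0,0.02,0],
    [-0.15,0,0,0,0],
    [-1,0,0,0,0],
    [-1,0,0,0,0],
    [-1,0,0,0,0],
    [-1,0,0,0,0],
    [-1,0,0,0,0],
  ],
  newtons=12,
)

```text
clock: 3.4
eef_pos: [476.4, -277.1, 77.8]
eef_rot: [3.141, -0.001, -0.0]
wrist_force: [0.1, -0.4, 3.6]
finger_gap: 9.7
finger_force: 12.0
```

>>> arm_command(
  plan=[
    [-1,0,0,-0.017,0],
    [-1,0,0,-0.017,0],
    [-1,0,0,-0.02,0],
    [-1,0,0,-0.022,0],
    [-1,0,0,-0.022,0],
    [-1,0,0,-0.022,0],
    [-1,-0.0016,-0.02,0,0],
    [-1,-0.0016,-0.0245,0,0],
    [-1,-0.0016,-0.0245,0,0],
    [-1,-0.0016,-0.0245,0,0],
    [-1,-0.0016,-0.0245,0,0],
    [-1,-0.0016,-0.0245,0,0],
    [-1,-0.0016,-0.0245,0,0],
    [-1,-0.0016,-0.0245,0,0],
    [-1,-0.0016,-0.0245,0,0],
    [-1,-0.0016,-0.0245,0,0],
    [-1,-0.0016,-0.0245,0,0],
    [-1,-0.0016,-0.02,0,0],
    [-1,0,0,0,0],
    [-1,0,0,0,0],
  ],
)

```text
clock: 5.9
eef_pos: [456.7, 8.0, 197.2]
eef_rot: [3.142, 0.0, 0.0]
wrist_force: [-0.3, -0.5, -1.3]
finger_gap: 9.6
finger_force: 12.0
```

```bash
python3 - <<'E'
from h import *
st=manip.read_state(); print(st['eef_pos'],st['finger_gap'])
s=cam('scene');t=cam('top')
a=cv2.resize(s['img'][170:310,260:400],None,fx=4,fy=4,interpolation=cv2.INTER_CUBIC)
b=cv2.resize(t['img'][190:275,220:300],(560,595),interpolation=cv2.INTER_CUBIC)[:560]
cv2.imwrite('pics/c.png',a)
print(proj(s,[[457,12,100],[457,12,127],[457,12,176]]))
E
```

```text
[456.69230405   7.98014149 197.2268544 ] 9.590746446731734
[[325.16506764 242.93287932]
 [325.29049958 231.24870642]
 [325.5331257  208.67699894]]
```

View pics/c.png

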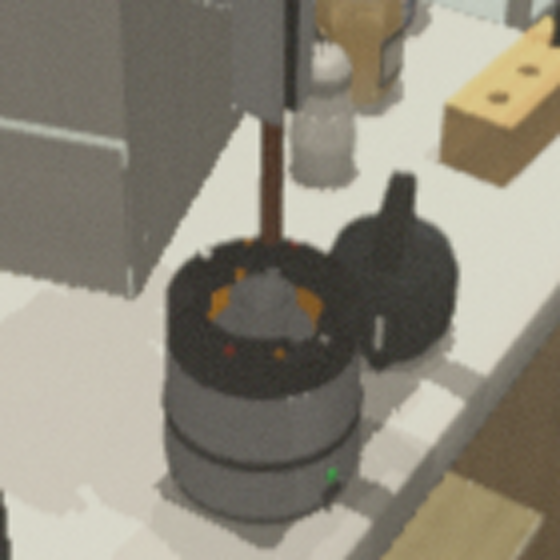

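The picture shows the stick held upright, hanging from crop (272,125) to (270,240), slightly right of the tube's mouth.

```bash
python3 - <<'E'
from h import *
s=cam('scene')
im=s['img'].astype(int); sl=im[200:228,310:345]
m=(sl[...,2]-sl[...,0]>18)&(sl.sum(2)<330)
for i in range(0,28,4): x=np.where(m[i])[0]; print(200+i,x+310)
for u in(327,328): print(plane(s,[(u,229.5)],129.4).round(1))
P=plane(s,f([(205,255),(325,340)],260,170),100);print(P.mean(0))
P=plane(s,f([(248,243),(280,353)],260,170),100);print(P.mean(0))
print(proj(s,[[456.7,8,129.4],[456.7,8,170],[456,12.7,129.4]]))
E
```

```text
200 [326 327]
204 [326 327 328 329 330]
208 [326 327 328 329 330]
212 [326 327 328 329 330]
216 [325 326 327 328 329 330]
220 [325 326 327 328 329]
224 [325 326 327 328 329]
[[455.6   8.7 129.4]]
[[454.1   7.7 129.4]]
[455.6621106  13.4189297 100.       ]
[455.71883264  13.02922902 100.        ]
[[326.68211512 229.08005144]
 [326.92898179 210.47285337]
 [325.55638693 230.58781765]]
```

>>> arm_command(
  plan=[
    [-1,0.0002,-0.0042,0,0],
    [-1,0,0,0,0],
    [-1,0,0,0.015,0],
    [-1,0,0,0.012,0],
    [-1,0,0,0.008,0],
    [-1,0,0,0.008,0],
    [-1,0,0,0.008,0],
    [-1,0,0,0,0],
  ],
)

```text
clock: 7.05
eef_pos: [457.0, 12.2, 145.9]
eef_rot: [-3.142, 0.001, -0.0]
wrist_force: [-1.1, 0.3, -0.3]
finger_gap: 9.9
finger_force: 12.0
```

>>> arm_command(
  plan=[
    [-1,0,0,0.01,0],
    [-1,0,0,0.01,0],
    [-1,0,0,0.01,0],
    [-1,0,0,0.006,0],
    [-1,0,0,0.003,0],
    [-1,0,0,0.0015,0],
    [-1,0,0,0,0],
  ],
)

```text
clock: 7.92
eef_pos: [457.3, 12.2, 106.0]
eef_rot: [3.142, -0.0, -0.0]
wrist_force: [0.3, 0.1, 0.6]
finger_gap: 9.6
finger_force: 12.0
```

>>> arm_command(
  plan=[
    [-1,0,0,0.001,0],
    [-1,0,0,0.001,0],
    [-1,0,0,0,0],
  ],
)

```text
clock: 8.3
eef_pos: [458.2, 12.2, 105.2]
eef_rot: [3.142, -0.003, -0.0]
wrist_force: [-0.4, 0.5, 11.9]
finger_gap: 9.3
finger_force: 12.0
```

>>> arm_command(
  plan=[
    [-0.15,0,0,0,0],
    [-0.15,0,0,0,0],
    [-0.15,0,0,0,0],
    [-0.15,0,0,-0.02,0],
    [-0.15,0,0,-0.025,0],
    [-0.15,0,0,-0.025,0],
    [-0.15,0,0,-0.025,0],
    [-0.15,0,0.025,0,-0.12],
    [-0.15,0,0,0,-0.18],
    [-0.15,0,0,0,-0.18],
    [-0.15,0,0,0,-0.18],
    [-0.15,0,0,0,-0.18],
    [-0.15,0,0,0,-0.18],
    [-0.15,0,0,0,-0.18],
    [-0.15,0,0,0,-0.18],
    [-0.15,0,0,0,-0.18],
    [-0.15,0,0,0,-0.18],
    [-0.15,0,0,0,-0.18],
    [-0.15,0,0,0,0],
  ],
)

```text
clock: 10.68
eef_pos: [457.2, -12.8, 198.8]
eef_rot: [-3.141, -0.0, 1.919]
wrist_force: [-0.6, -0.0, 0.2]
finger_gap: 40.0
finger_force: 0.0
```

```bash
python3 - <<'E'
from h import *
print(manip.read_state()['eef_pos'],manip.read_state()['eef_rot'])
s=cam('scene')
cv2.imwrite('pics/d.png',cv2.resize(s['img'][170:310,260:400],None,fx=4,fy=4,interpolation=cv2.INTER_CUBIC))
print((proj(s,[[456,12.7,138],[456,12.7,100]])-[260,170])*4)
E
```

```text
[457.20233616 -12.7886895  198.83768544] [-3.14139869e+00 -1.28998470e-04  1.91867892e+00]
[[262.39821911 226.96022884]
 [261.65350546 293.37358732]]
```

View pics/d.png

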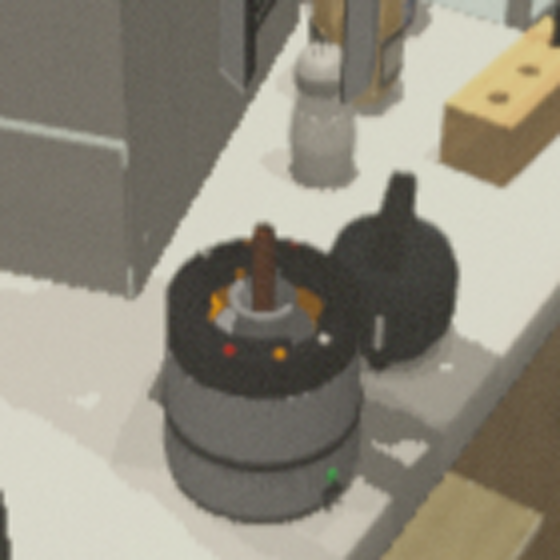

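The stick stands on the bottom: its top is at crop (263,227), exactly where the 138 mm prediction falls. The lid is undisturbed, so I'm moving to it.

>>> arm_command(
  plan=[
    [-0.15,-0.019,-0.0091,0,0],
    [-0.15,-0.019,-0.0091,0,0],
    [-0.15,-0.019,-0.0091,0,0],
    [-0.15,-0.019,-0.0091,0,0],
    [-0.15,0,0,0.025,0],
    [-0.15,0,0,0.03,0],
    [-0.15,0,0,0.03,0],
    [-0.15,0,0,0.03,0],
    [-0.15,0,0,0.012,0],
    [-0.15,0,0,0.005,0],
    [-0.15,0,0,0,0],
    [-1,0,0,0,0],
    [-1,0,0,0,0],
    [-1,0,0,0,0],
    [-1,0,0,0,0],
  ],
  newtons=45,
)

```text
clock: 12.6
eef_pos: [449.2, -96.7, 67.2]
eef_rot: [3.141, 0.0, 1.92]
wrist_force: [-2.0, 0.6, 2.8]
finger_gap: 13.8
finger_force: 45.0
```

>>> arm_command(
  plan=[
    [-1,0,0,-0.012,0],
    [-1,0,0,-0.018,0],
    [-1,0,0,-0.02,0],
    [-1,0,0,-0.02,0],
    [-1,0,0,-0.02,0],
    [-1,0,0,-0.02,0],
    [-1,0,0,-0.02,0],
    [-1,0,0,-0.02,0],
    [-1,0,0,0,-0.161],
    [-1,0,0,0,-0.161],
    [-1,0,0,0,-0.161],
    [-1,0,0,0,-0.161],
    [-1,0,0,0,-0.161],
    [-1,0,0,0,-0.161],
    [-1,0.004,0.0214,0,0],
    [-1,0.004,0.0214,0,0],
    [-1,0.004,0.0214,0,0],
    [-1,0.004,0.0214,0,0],
    [-1,0.004,0.0214,0,0],
    [-1,0,0,0,0],
  ],
)

```text
clock: 15.1
eef_pos: [456.6, 12.8, 217.5]
eef_rot: [3.141, 0.0, 2.888]
wrist_force: [-0.2, -0.1, -1.3]
finger_gap: 13.4
finger_force: 45.0
```

```bash
python3 - <<'E'
from h import *
st=manip.read_state();print(st['eef_pos'],st['eef_rot'],st['finger_gap'])
s=cam('scene')
cv2.imwrite('pics/e.png',cv2.resize(s['img'][130:270,255:395],None,fx=4,fy=4,interpolation=cv2.INTER_CUBIC))
P=np.array([[456,12.7,150]])
print((proj(s,P)-[255,130])*4, (proj(s,[[456,12.7,100]])-[255,130])*4)
# lid silhouette columns by row
g=cv2.cvtColor(s['img'],cv2.COLOR_BGR2GRAY)
for r in range(186,226,3): x=np.where(g[r,295:360]<75)[0]+295; print(r,x.min() if len(x) else 0,x.max() if len(x) else 0,len(x))
for z in(150,155,166,180,200):
  th=np.linspace(0,6.3,100); rr=25 if z<166 else 34
  q=proj(s,np.c_[456+rr*np.cos(th),12.7+rr*np.sin(th),z+0*th]); print(z,q.min(0),q.max(0))
E
```

```text
[456.64939542  12.75437926 217.49883106] [3.14148485e+00 2.73043542e-04 2.88759103e+00] 13.390242134910682
[[282.64337261 365.11652576]] [[281.65350546 453.37358732]]
186 327 338 12
189 311 341 23
192 309 344 33
195 307 344 38
198 306 345 40
201 306 346 41
204 306 346 41
207 306 346 41
210 306 346 41
213 307 345 36
216 307 344 35
219 310 342 30
222 314 338 25
225 316 338 23
150 [311.26959233 212.84198889] [340.05984496 230.26167044]
155 [311.23520048 210.57000211] [340.14613299 227.91813504]
166 [305.895713   202.63404416] [345.60133176 226.02505225]
180 [305.73252986 196.09456076] [345.91507689 219.1850679 ]
200 [305.49212251 186.48665381] [346.37709792 209.11157076]
```

View pics/e.png

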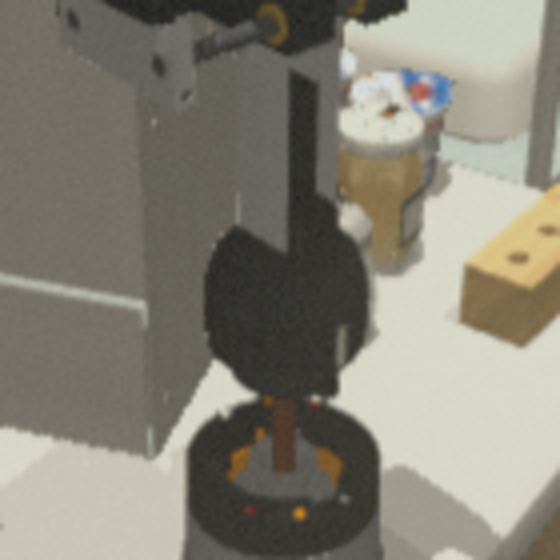

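The silhouette of the held lid is centred on the mill: columns 306–346 against a predicted 305.7–346. Its ridge at crop (341,345) lines up with the white dot at (343,498). Lowering in stages.

>>> arm_command(
  plan=[
    [-1,-0.0003,-0.0003,0.012,0],
    [-1,0,0,0.014,0],
    [-1,0,0,0.012,0],
    [-1,0,0,0.008,0],
    [-1,0,0,0.004,0],
    [-1,0,0,0.003,0],
    [-1,0,0,0.003,0],
    [-1,0,0,0,0],
  ],
)

```text
clock: 16.15
eef_pos: [457.0, 11.6, 160.9]
eef_rot: [-3.142, -0.0, 2.886]
wrist_force: [0.0, 0.0, -1.1]
finger_gap: 13.7
finger_force: 45.0
```

>>> arm_command(
  plan=[
    [-1,0,0,0.003,0],
    [-1,0,0,0.003,0],
    [-1,0,0,0.002,0],
    [-1,0,0,0.0015,0],
    [-1,0,0,0.001,0],
    [-1,0,0,0,0],
  ],
)

```text
clock: 16.9
eef_pos: [457.1, 11.5, 151.2]
eef_rot: [-3.142, 0.001, 2.886]
wrist_force: [-3.5, -1.6, 8.1]
finger_gap: 13.7
finger_force: 45.0
```

>>> arm_command(
  plan=[
    [-1,0,0,0.0003,0],
    [-1,0,0,0,0.07],
    [-1,0,0,0,0.07],
    [-1,0,0,0,0.07],
    [-1,0,0,0,0.07],
    [-1,0,0,0,0],
  ],
  newtons=60,
)

```text
clock: 17.65
eef_pos: [457.9, 11.8, 151.1]
eef_rot: [3.14, 0.002, 2.605]
wrist_force: [1.7, 2.1, 7.2]
finger_gap: 13.5
finger_force: 60.0
```

```bash
python3 - <<'E'
from h import *
st=manip.read_state();print(st['eef_pos'],st['eef_rot'],st['moment'],st['wrist_force'])
E
```

```text
[457.87597388  11.80446272 151.13463981] [3.13981680e+00 2.17718976e-03 2.60499582e+00] [ 0.63229489 -0.32839753  0.13362538] [1.72525181 2.09910874 7.231321  ]
```

>>> arm_command(
  plan=[
    [-1,0,0,0,0.07],
    [-1,0,0,0,0.07],
    [-1,0,0,0,0.07],
    [-1,0,0,0,0.067],
    [-1,0,0,0,0],
    [-1,0,0,0,0],
  ],
)

```text
clock: 18.4
eef_pos: [458.0, 11.9, 151.2]
eef_rot: [3.139, 0.002, 2.329]
wrist_force: [2.9, 2.5, 5.5]
finger_gap: 13.8
finger_force: 60.0
```

```bash
python3 - <<'E'
from h import *
st=manip.read_state();print(st['eef_pos'],st['eef_rot'],st['moment'],st['wrist_force'],st['finger_gap'])
s=cam('scene')
cv2.imwrite('pics/f.png',cv2.resize(s['img'][180:290,270:390],None,fx=5,fy=5,interpolation=cv2.INTER_CUBIC))
for a in(-14.6,-46.6,-78.6,133.4,165.4,101.4):
    u=np.array([np.cos(np.radians(a)),np.sin(np.radians(a)),0]);c=np.array([456,12.7,0])
    print(a,((proj(s,[c+40*u+[0,0,100],c+34.5*u+[0,0,106],c+34.5*u+[0,0,120]])-[270,180])*5).round().tolist())
E
```

```text
[458.00143482  11.85374779 151.16806165] [3.13893653e+00 1.79237469e-03 2.32897339e+00] [ 0.61605322 -0.57833035  0.14356832] [2.87097064 2.47048398 5.49016633] 13.8067390178188
-14.6 [[206.0, 264.0], [215.0, 259.0], [215.0, 229.0]]
-46.6 [[259.0, 249.0], [261.0, 245.0], [261.0, 215.0]]
-78.6 [[317.0, 253.0], [312.0, 249.0], [312.0, 219.0]]
133.4 [[297.0, 391.0], [295.0, 368.0], [295.0, 337.0]]
165.4 [[354.0, 373.0], [343.0, 352.0], [345.0, 321.0]]
101.4 [[234.0, 386.0], [240.0, 363.0], [240.0, 333.0]]
```

View pics/f.png

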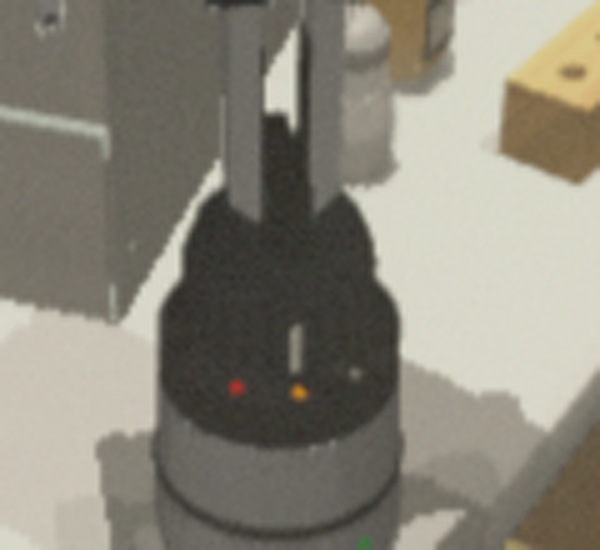

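The ridge at (296,348) sits directly above the amber dot at (299,392), as predicted. The lid is fully down and the grip is holding, so I'm handing in.

```bash
python3 -c "
from h import *
print(ticket.sign_off())"
```

```text
the job is handed in; nothing more can be done
None
```

I handed the job in at about 18.5 s: the stick stands on the bottom of the feed tube, and the lid is fully down, held twisted at the amber dots short of the lock click; the brush, jars and shaker were not touched.

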